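Open the button jar at the flea-market stall

ROBOT

A 7-joint arm with a two-finger parallel gripper is mounted at the origin on the work surface. World frame = base frame: x ahead of the robot, y to its left, z up, the work surface at z = 0. Lengths are in mm, angles in degrees, forces in N, time in s.
With the tool pointing down it reaches from about 425 to 925 mm from the base axis. Payload 6.8 kg.
Tool frame: the origin (TCP) lies midway between the tips of the shut fingers; the grasp point (between the pads) lies 19 mm behind it (ctrl.tcp_to_grasp is the distance from the TCP to the grasp point, in mm); z points along the fingers, y is the direction in which the jaws open and shut (so a half turn about z gives the same grasp; the last joint's range is limited). The gripper opens to 85 mm and grips with 20 to 120 N. Pads are 22 mm wide; open, the fingers measure 114 mm over their backs; the gripper's body (76 mm by 85 mm) begins 54 mm behind the grasp point. The pads swing forward as they close: fully open they stand 13 mm farther back than shut.
Start: joints at [-73.631, 27.33, 1.283, 89.118, -0.659, 63.558, -4.761], TCP at [258.996, 623.353, 231.308] pointing down, gripper open.
Joint ranges: [-169.35, 169.35], [-19.33, 120.38], [-80.79, 83.38], [13.8, 139.57], [-78.32, 258.32], [9.67, 109.79], [-169.56, 169.56]. Speed limits (degrees/s): [136.94, 136.94, 180, 180, 180, 180, 180].

INTERFACE

Orientations are given as [roll, pitch, yaw] about the fixed x, y, z axes, in that order (R = Rz(yaw) Ry(pitch) Rx(roll)).
In Python, from station import ctrl gives the robot as it stands. The module is installed in compiled form; this text tells all that it offers.
- The arm moves only by the tool arm_command, never from a script. Its argument "motion" is a list of rows, each an object of numbers: "tx", "ty", "tz": the shift along the tool's x, y, z in m; "ax", "ay", "az": the turn, a rotation vector about the tool's x, y, z in rad; "fingers": the opening, from -1 (shut) to 1 (fully open), so that 0 is half open. In form: [{"tx": .., "ty": .., "tz": .., "ax": .., "ay": .., "az": .., "fingers": ..}, ...]. A call has 1 to 20 rows; each row shifts and turns the commanded pose from where the row before left it, along the tool's axes as they then stand; what a row does not reach is not made up. A row lasts 1/8 s, in which the tool goes at most 62.5 mm and 10.7 degrees, less where a joint would pass 70% of its speed; a pose out of reach is approached as far as the arm can. A call is refused whole if a number of a shift passes 0.0625 or a number of a turn 0.188, either way. A call with a gripper value outside its range is refused whole. The fingers move at their own pace and stop on an object; "newtons" is the grip in N (left out, the last holds). Time passes only in rows, so rows that do not move let the fingers close. It gives the time, the measured TCP pose, the force and the opening at its end, in the units of the state.
- ctrl.sense(): the state, without advancing time (a new reading comes with each control period).
- ctrl.camera(name): name is "scene" or "top" or "wrist"; returns a dict with "pixels" (420x560x3 uint8, red, green, blue), "depth" (420x560 float32, mm along the optical axis (not along the pixel's ray), 0 where there is no reading), "camera_matrix" (3x3 intrinsics, pixels), "k1" (the pictures are not rectified: a ray, as slopes to the right and down, at radius r is drawn at 1 + k1 r^2 times it, then the intrinsics apply), "eye" and "attitude" of the camera in the world. Camera axes: x right, y down, z forward; pixel columns grow to the right and rows downward; lengths in mm; the calibration is good to about 2 mm. A picture is of the moment at which its call begins.
- ctrl.job_done(): hands the job in, once; it reports no verdict.
The state is a dict: "t": time; "q": joint angles; "qd": joint speeds; "effort": joint torques, N m; "ee_pos": TCP position; "tool_rot": TCP orientation; "force": force on the tool from outside, world axes, zero at the start; "moment": the same for the moment, N m; "opening": finger opening in mm.
Only numpy, scipy, OpenCV 4.12 (cv2) and the standard library are available. Lean on these libraries where they do the work, as an engineer would, in place of code of your own. Each camera call takes 0.05 s, during which the arm holds its last target. There are 200 camera calls.

TASK

Open the square glass jar of buttons for a customer: first turn the clamp's knob clockwise until its jaw grips the jar firmly, then unscrew the tight metal cap anticlockwise, stop turning once its thread lets go, and lift it straight off without pulling the jar out of the clamp. Finish while still holding the cap level and just above the jar's open mouth, touching the jar nowhere, with the jar still clamped; do not put the cap down or let it go, and leave the things around alone.

Things in the scene. Friction and masses are not known exactly. Their poses are not given: they have to be found in the camera images.
- clamp: Dark steel jar clamp bolted to the table, base plate 110 x 290 x 14 mm. Origin: on the table; x across the clamp, y along it, z up. Fixed jaw (52 mm above the plate) at y = -95 mm, the jar on the plate at about y = -54 mm, then the sliding jaw, then the knob on a 26 mm high grey housing, its upright axis at x = 0, y = +75 mm.
- jaw: Sliding jaw of the clamp, 85 x 14 x 46 mm steel plate with a springy black rubber pad (6 N per mm) towards the jar. The knob drives it 6 mm per rad towards the fixed jaw (the clamp's -y).
- knob (a joint): Angle of the clamp knob, rad; grows clockwise seen from above, 0 fully open, 1.9 end stop (fully tight, about 28 N on the jar, harmless). The pad meets the jar at about 1.1; from about 1.5 on the jar is held firmly (over 12 N). Starts between 0.4 and 0.9. Friction 0.25 N m, it stays where it is left.
- knob_grip (a point): Point on the knob's axis to grip, 70 mm above the table. The knob is a black bar grip 50 mm long, 14 mm thick, from 48 to 81 mm above the table, on a disc of 48 mm diameter whose top is 48 mm above the table. x runs along the bar, y across its thickness, z up.
- jar: Square clear glass jar, body 64 x 64 x 72 mm, shoulder to 80 mm, neck 40 mm diameter with its rim at 106 mm (a springy seal ring stands 4 to 7 mm above the rim), 0.5 kg. Origin: centre of its underside, 14 mm above the table; z up; its sides are parallel to the clamp's. It stands loose between the jaws with 1 to 4 mm of play until clamped.
- jar_rim (a point): Centre of the jar's rim, 106 mm above the jar's underside.
- cap: Round metal screw cap, 59 mm diameter, 29 mm high, ribbed skirt, low index bar on top along its x axis, 60 to 130 g. Origin: centre of its skirt's lower edge, screwed on 84 mm above the jar's underside (98 mm above the table, 4 mm above the glass shoulder); z up. Anticlockwise from above unscrews it, with about 0.2 to 0.6 N m; the seal pushes it up to 3 mm (15 N) when the thread lets go.
- cap_mark (a point): Small dark dot end of the index bar, at the cap's edge: 29 mm from its axis along the cap's x, 26 mm above its lower edge. Screwed on, this x points 0.15 to 0.65 rad clockwise of the jar's x; the two-start thread lets go beyond 0.5 rad anticlockwise of the jar's x (0.65 to 1.15 rad of turning); past 1.8 rad it is turned too far and catches the next thread.
- goblet: Bystander: steel goblet, 64 mm diameter, 105 mm high, origin centre of the foot.
- teacup: Bystander: white cup, 80 mm diameter, 55 mm high, origin centre of the foot.
- tin: Bystander: flat brass box 85 x 55 x 22 mm, origin centre of the underside.
There are look-alikes about, which are no part of the job. Leave any pink look-alike of the jar alone.

How it is judged:
By the outcome, as a careful person would: the job done as asked, in the order asked, and still so for the second after the job is handed in, while the arm keeps its last pose, push and grip.
It also fails if it takes over 48 s, if anything falls off the work surface, if the arm or the gripper's body presses on something with over 40 N, if the wrist force passes 120 N, or if a joint passes its speed limit or range.

## Working session

There is one attempt and no reset: what is moved stays moved. The work goes in short steps, Python scripts to look and compute and a tool call to move; the robot and the scene stay as the last step left them, time stands still between calls to the robot, and variables do not carry over. Pictures are saved under pics/ and viewed, about 8 in all and at most 12, crops included, and the job is handed in when it is done.

Besides the shell and the picture viewer there is one more tool, called after "Call:" in YAML: its name, and indented under it one key for each argument. arm_command: Moves the arm, as the interface text tells. Its arguments: {"type":"object","properties":{"motion":{"type":"array"},"newtons":{"type":"number"}},"required":["motion"]}

```bash
mkdir -p pics
cat > h.py <<'E'
import numpy as np, cv2
from station import ctrl
from scipy.spatial.transform import Rotation as R
def rot(a):
    a=np.array(a,float)
    return a if a.shape==(3,3) else R.from_euler('xyz',a,degrees=True).as_matrix()
def grab(n,save=None):
    c=ctrl.camera(n)
    if save: cv2.imwrite('pics/'+save,c['pixels'][:,:,::-1])
    return c
def rays(c,uv):
    K=np.array(c['camera_matrix']);uv=np.array(uv,float).reshape(-1,1,2)
    k=c['k1']; p=np.c_[(uv[:,0,0]-K[0,2])/K[0,0],(uv[:,0,1]-K[1,2])/K[1,1]]
    s=p.copy()
    for _ in range(20): s=p/(1+k*(s**2).sum(1,keepdims=True))
    return np.c_[s,np.ones(len(s))]@rot(c['attitude']).T
def onplane(c,uv,z):
    d=rays(c,uv);e=np.array(c['eye']);return e+d*((z-e[2])/d[:,2])[:,None]
def bydepth(c,uv):
    d=rays(c,uv);uv=np.array(uv,int).reshape(-1,2)
    return np.array(c['eye'])+d*c['depth'][uv[:,1],uv[:,0]][:,None]
def project(c,P):
    q=(np.array(P,float).reshape(-1,3)-np.array(c['eye']))@rot(c['attitude']);s=q[:,:2]/q[:,2:]
    s=s*(1+c['k1']*(s**2).sum(1,keepdims=True));K=np.array(c['camera_matrix'])
    return np.c_[s[:,0]*K[0,0]+K[0,2],s[:,1]*K[1,1]+K[1,2]]
E
python3 - <<'E'
from h import *
s=ctrl.sense();print(s, ctrl.tcp_to_grasp)
for n in('top','scene'):
    c=grab(n,n+'0.png');print(n,c['camera_matrix'],c['k1'],c['eye'],c['attitude'])
E
```

```text
{'t': 0.0, 'q': array([-73.63263417,  27.37849144,   1.27981202,  89.17676645,
        -0.65992617,  63.55744956,  -4.76035482]), 'qd': array([-0.00827002,  0.09265907,  0.01626539,  0.00450088, -0.02161823,
       -0.13168412,  0.0706823 ]), 'effort': array([ 9.26866924e-04, -5.96450901e+01,  1.60858747e+00, -2.81197876e+01,
        1.25184099e-02,  9.44314466e-03,  1.84959640e-05]), 'ee_pos': array([258.75956087, 622.80565674, 230.30548632]), 'tool_rot': array([-1.79894851e+02,  6.91246789e-03,  1.57440828e+02]), 'force': array([-0.07385549,  0.33381101,  0.47868984]), 'moment': array([ 0.03026002,  0.02363746, -0.00944696]), 'opening': 85.27804014562457} 18.700000000000003
top [[379.83839254   0.         277.31276151]
 [  0.         379.83839254 207.12765705]
 [  0.           0.           1.        ]] -0.10901554432357277 [484.33267576  44.29424063 871.87560521] [-175.06865358   -0.45363645  -88.8108047 ]
scene [[529.17341895   0.         271.68894052]
 [  0.         529.17341895 209.5321862 ]
 [  0.           0.           1.        ]] 0.06690483621757629 [1332.01817489 -265.39143922  861.73794905] [-132.4427924     0.33052691   66.52539304]
```

View pics/top0.png

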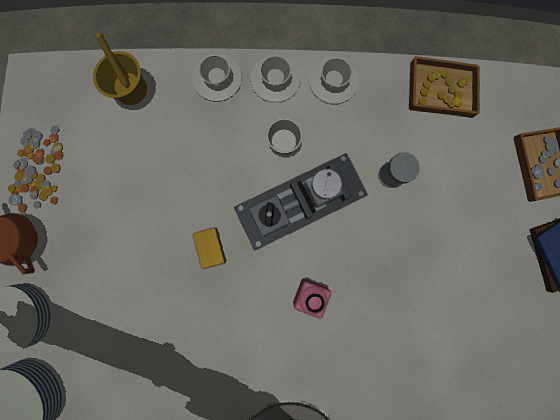

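View pics/scene0.png

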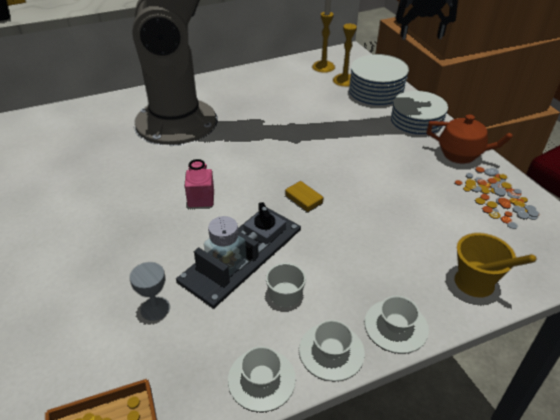

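Top view: the clamp lies diagonally. Its knob is at (268,213) and the capped clear jar at (327,183). The pink look-alike at (313,298) stands outside the clamp. Also there: goblet (403,168), teacup (285,137), tin (208,247). Candidates for the jar are (327,183), clear and in the clamp, and (313,298), pink. I choose the first and check it in a crop.

Run:
```python
from h import *
c=grab('top');im=c['pixels'][:,:,::-1]
cv2.imwrite('pics/crop1.png',cv2.resize(im[145:255,225:375],None,fx=5.3,fy=5.3,interpolation=cv2.INTER_CUBIC))
g=cv2.cvtColor(im,cv2.COLOR_BGR2GRAY)
# plate mask: dark
m=np.zeros_like(g);m[145:255,225:375]=(g[145:255,225:375]<105)*255
cs,_=cv2.findContours(m,cv2.RETR_EXTERNAL,cv2.CHAIN_APPROX_NONE)
k=max(cs,key=cv2.contourArea);r=cv2.minAreaRect(k);b=cv2.boxPoints(r);print(r,b)
P=onplane(c,b,14);print(P.round(1));print(np.linalg.norm(P-np.roll(P,1,0),axis=1))
print('knob',onplane(c,[268,213],81),bydepth(c,[268,213]),'cap',onplane(c,[327,183],127),bydepth(c,[327,183]))
Q=bydepth(c,[[u,v] for u in range(225,375,2) for v in range(145,255,2)])
t=Q[(Q[:,2]>118)&(Q[:,2]<135)];print('cap top',len(t),t.mean(0),t.min(0),t.max(0))
t=Q[(Q[:,2]>72)&(Q[:,2]<92)];print(len(t))
```

```text
((300.1966552734375, 201.3743438720703), (48.944435119628906, 126.65565490722656), 64.1336441040039) [[232.5368  206.98215]
 [346.50336 151.72565]
 [367.8565  195.76654]
 [253.88995 251.02304]]
[[ 556.6  140.6   14. ]
 [ 690.5 -118.3   14. ]
 [ 589.1 -167.9   14. ]
 [ 458.3   89.6   14. ]]
[110.72280534 291.48656688 112.92696314 288.7877525 ]
knob [[539.97317118  58.62601118  81.        ]] [[540.07353662  58.65186311  79.57340282]] cap [[598.91097286 -57.92587595 127.        ]] [[598.55029522 -57.60410026 129.34477194]]
cap top 169 [597.0215985  -57.48067155 127.19639787] [570.62699603 -85.98622017 119.18771604] [623.09766131 -29.64288261 131.10504076]
107
```

View pics/crop1.png

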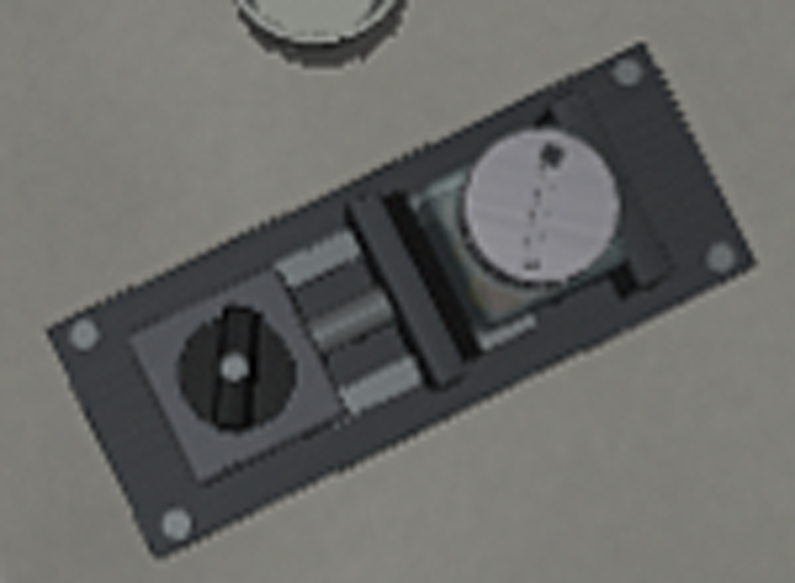

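The crop confirms it: the clear jar in the clamp, with cap centre at (543,204) and the mark at (553,153). The knob bar at (236,367) runs nearly along world x. Next, move above the knob.

Call:
arm_command:
  motion:
    - {"tx": -0.0398, "ty": -0.0346, "fingers": 1}
    - {"tx": -0.0398, "ty": -0.0346, "fingers": 1}
    - {"tx": -0.0398, "ty": -0.0346, "fingers": 1}
    - {"tx": -0.0398, "ty": -0.0346, "fingers": 1}
    - {"tx": -0.0398, "ty": -0.0346, "fingers": 1}
    - {"tx": -0.0398, "ty": -0.0346, "fingers": 1}
    - {"tx": -0.0398, "ty": -0.0346, "fingers": 1}
    - {"tx": -0.0398, "ty": -0.0346, "fingers": 1}
    - {"tx": -0.0398, "ty": -0.0346, "fingers": 1}
    - {"tx": -0.0398, "ty": -0.0346, "fingers": 1}
    - {"tx": -0.0398, "ty": -0.0346, "fingers": 1}
    - {"tx": -0.0398, "ty": -0.0346, "fingers": 1}
    - {"az": -0.13, "fingers": 1}
    - {"az": -0.13, "fingers": 1}
    - {"az": -0.13, "fingers": 1}
  newtons: 60

```text
schema error: expected keys tx, ty, tz, ax, ay, az, fingers
```

Run:
```python
from h import *
s=ctrl.sense();print(s['t'],s['ee_pos'],s['tool_rot'],s['q'])
c=grab('wrist','w1.png');print(c['eye'],c['attitude'])
print(project(c,[[540,56,81],[598,-58,127]]))
```

```text
0.15 [258.81481519 622.92161402 230.53379573] [-1.79918492e+02  4.42578310e-03  1.57438145e+02] [-73.63067575  27.36706042   1.2794492   89.1639219   -0.65992555
  63.55795007  -4.76153178]
[194.345982   650.7411655  373.77020109] [1.64115855e+02 1.02376663e-01 6.74171996e+01]
[[  2.40595824 498.97226587]
 [-50.09956831 566.41366695]]
```

View pics/w1.png

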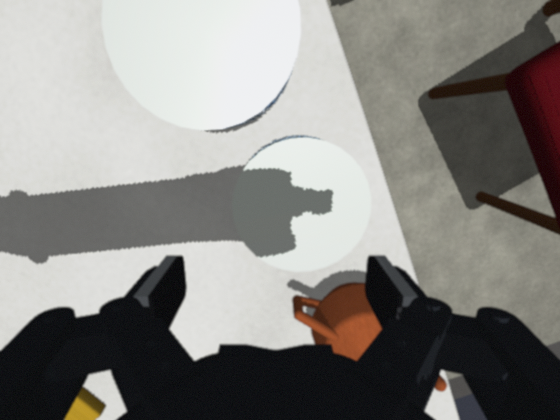

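The move was refused because every row needs all the keys, so the wrist picture only shows plates and the teapot. I'll resend it with full rows.

Call:
arm_command:
  motion:
    - {"tx": -0.0398, "ty": -0.0346, "tz": 0, "ax": 0, "ay": 0, "az": 0, "fingers": 1}
    - {"tx": -0.0398, "ty": -0.0346, "tz": 0, "ax": 0, "ay": 0, "az": 0, "fingers": 1}
    - {"tx": -0.0398, "ty": -0.0346, "tz": 0, "ax": 0, "ay": 0, "az": 0, "fingers": 1}
    - {"tx": -0.0398, "ty": -0.0346, "tz": 0, "ax": 0, "ay": 0, "az": 0, "fingers": 1}
    - {"tx": -0.0398, "ty": -0.0346, "tz": 0, "ax": 0, "ay": 0, "az": 0, "fingers": 1}
    - {"tx": -0.0398, "ty": -0.0346, "tz": 0, "ax": 0, "ay": 0, "az": 0, "fingers": 1}
    - {"tx": -0.0398, "ty": -0.0346, "tz": 0, "ax": 0, "ay": 0, "az": 0, "fingers": 1}
    - {"tx": -0.0398, "ty": -0.0346, "tz": 0, "ax": 0, "ay": 0, "az": 0, "fingers": 1}
    - {"tx": -0.0398, "ty": -0.0346, "tz": 0, "ax": 0, "ay": 0, "az": 0, "fingers": 1}
    - {"tx": -0.0398, "ty": -0.0346, "tz": 0, "ax": 0, "ay": 0, "az": 0, "fingers": 1}
    - {"tx": -0.0398, "ty": -0.0346, "tz": 0, "ax": 0, "ay": 0, "az": 0, "fingers": 1}
    - {"tx": -0.0398, "ty": -0.0346, "tz": 0, "ax": 0, "ay": 0, "az": 0, "fingers": 1}
    - {"tx": 0, "ty": 0, "tz": 0, "ax": 0, "ay": 0, "az": -0.13, "fingers": 1}
    - {"tx": 0, "ty": 0, "tz": 0, "ax": 0, "ay": 0, "az": -0.13, "fingers": 1}
    - {"tx": 0, "ty": 0, "tz": 0, "ax": 0, "ay": 0, "az": -0.13, "fingers": 1}
    - {"tx": 0, "ty": 0, "tz": 0, "ax": 0, "ay": 0, "az": 0, "fingers": 1}
  newtons: 60

```text
t: 2.2
ee_pos: [540.6, 56.6, 231.2]
tool_rot: [180.0, -0.0, 179.7]
force: [0.7, 0.4, 0.5]
opening: 85.3
```

Run:
```python
from h import *
s=ctrl.sense();print(s['t'],s['ee_pos'],s['tool_rot'],s['q'])
c=grab('wrist','w2.png');print(c['eye'],c['attitude'])
print(project(c,[[540,56,81],[598,-58,127]]))
```

```text
2.2 [540.61340985  56.5563688  231.20907861] [ 1.79993588e+02 -1.30783444e-02  1.79707040e+02] [-23.94743457  15.02314248  13.70223495 107.97973258  -4.18595618
  57.48717702  81.26377884]
[470.77055924  57.87331995 374.44706129] [1.64141412e+02 4.18906684e-03 8.96869011e+01]
[[273.67998596 192.51251258]
 [147.62827532 267.58139184]]
```

View pics/w2.png

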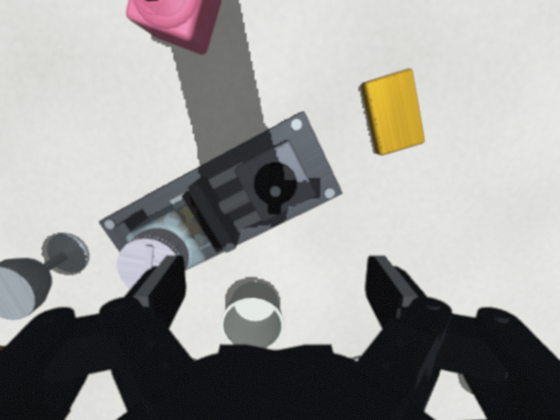

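Wrist view: knob at (275,190), its bar nearly vertical in the image (along world x). The cap is at (148,262). I'll measure both from depth.

```bash
cat >> h.py <<'E'
def cloud(c,u0,u1,v0,v1):
    uv=np.array([[u,v] for v in range(v0,v1) for u in range(u0,u1)])
    return uv,bydepth(c,uv)
E
python3 - <<'E'
from h import *
for n,b in(('wrist',(215,345,130,240)),('top',(240,300,190,240))):
    c=grab(n);uv,Q=cloud(c,*b)
    m=(Q[:,2]>74)&(Q[:,2]<88)&(np.hypot(Q[:,0]-540,Q[:,1]-56)<45);P=Q[m][:,:2]
    r=cv2.minAreaRect(P.astype(np.float32));print(n,m.sum(),P.mean(0),r,np.median(Q[m][:,2]))
    w,V=np.linalg.eigh(np.cov(P.T));print('axis deg',np.degrees(np.arctan2(V[1,1],V[0,1])),2*np.sqrt(3*w))
for n,b in(('wrist',(90,240,200,300)),('top',(300,360,150,220))):
    c=grab(n);uv,Q=cloud(c,*b)
    m=(Q[:,2]>119)&(Q[:,2]<134)&(np.hypot(Q[:,0]-598,Q[:,1]+58)<45);P=Q[m][:,:2]
    print('cap',n,m.sum(),P.mean(0),cv2.minEnclosingCircle(P.astype(np.float32)),np.median(Q[m][:,2]))
    px=c['pixels'].astype(int).sum(2)
    g=px[uv[:,1],uv[:,0]];rr=np.hypot(*(Q[:,:2]-P.mean(0)).T)
    d=m&(g<270)&(rr<29)
    o=P.mean(0)
    for p,q,gg in list(zip(uv[d],Q[d],g[d]))[:14]: print(p,(q[:2]-o).round(1),gg,np.degrees(np.arctan2(q[1]-o[1],q[0]-o[0])).round())
c=grab('wrist')
print(project(c,[597,-58,127]))
E
```

```text
wrist 690 [536.9867733   57.63047586] ((537.9365234375, 57.571861267089844), (13.973542213439941, 49.4637565612793), 86.58171844482422) 81.4438659260733
axis deg 176.36092928882448 [13.73835422 49.588356  ]
top 0 [nan nan] ((0.0, 0.0), (0.0, 0.0), 0.0) nan
axis deg nan [nan nan]
cap wrist 1811 [587.14610304 -61.75119743] ((597.8704833984375, -57.22477340698242), 29.60646629333496) 128.09352525281182
[147 235] [-18.1   4.2] 263 167.0
[155 235] [-17.8  11.2] 262 148.0
[142 236] [-17.6   0. ] 249 180.0
[143 236] [-17.3   0.6] 253 178.0
[147 236] [-17.    3.9] 269 167.0
[151 236] [-17.1   7.6] 260 156.0
[152 236] [-16.6   8.1] 250 154.0
[153 236] [-17.4   9.9] 265 150.0
[139 237] [-16.2  -3.3] 259 -168.0
[140 237] [-16.5  -2. ] 258 -173.0
[141 237] [-16.7  -0.9] 266 -177.0
[151 237] [-16.8   8.3] 266 154.0
[152 237] [-16.5   8.9] 261 152.0
[160 238] [-15.2  15.6] 268 134.0
cap top 380 [599.45105834 -68.16143071] ((597.6036376953125, -59.32667541503906), 28.851104736328125) 127.27891133279968
[328 172] [21.2  8.7] 224 22.0
[328 173] [19.3  8.6] 160 24.0
[329 173] [19.3  6.7] 160 19.0
[330 173] [19.2  4.8] 204 14.0
[327 174] [18.2  9.9] 204 29.0
[328 174] [17.2  8.7] 167 27.0
[329 174] [17.3  6.7] 170 21.0
[330 174] [17.4  4.7] 208 15.0
[328 175] [15.2  8.7] 228 30.0
[329 175] [15.6  6.4] 160 22.0
[341 187] [ -8.  -17.7] 261 -114.0
[337 194] [-22. -10.] 256 -155.0
[336 195] [-24.2  -7.8] 268 -162.0
[334 196] [-26.1  -4. ] 228 -171.0
[[147.35992726 266.43520941]]<stdin>:5: RuntimeWarning: Mean of empty slice.
  ret = um.true_divide(
  return _methods._mean(a, axis=axis, dtype=dtype,
  ret = ret.dtype.type(ret / rcount)
  avg = a.mean(axis, **keepdims_kw)
<stdin>:6: RuntimeWarning: Degrees of freedom <= 0 for slice
  c *= np.true_divide(1, fact)
  c *= np.true_divide(1, fact)
```

Call:
arm_command:
  motion:
    - {"tx": 0.0027, "ty": 0.001, "tz": 0.04, "ax": 0, "ay": 0, "az": 0, "fingers": 0.6}
    - {"tx": 0, "ty": 0, "tz": 0.045, "ax": 0, "ay": 0, "az": 0.058, "fingers": 0.4}
    - {"tx": 0, "ty": 0, "tz": 0.045, "ax": 0, "ay": 0, "az": 0, "fingers": 0.2}
    - {"tx": 0, "ty": 0, "tz": 0.03, "ax": 0, "ay": 0, "az": 0, "fingers": 0.2}
    - {"tx": 0, "ty": 0, "tz": 0.016, "ax": 0, "ay": 0, "az": 0, "fingers": 0.2}
    - {"tx": 0, "ty": 0, "tz": 0, "ax": 0, "ay": 0, "az": 0, "fingers": 0.2}
    - {"tx": 0, "ty": 0, "tz": 0, "ax": 0, "ay": 0, "az": 0, "fingers": -1}
    - {"tx": 0, "ty": 0, "tz": 0, "ax": 0, "ay": 0, "az": 0, "fingers": -1}
    - {"tx": 0, "ty": 0, "tz": 0, "ax": 0, "ay": 0, "az": 0, "fingers": -1}
    - {"tx": 0, "ty": 0, "tz": 0, "ax": 0, "ay": 0, "az": 0, "fingers": -1}
  newtons: 60

```text
t: 3.75
ee_pos: [538.9, 56.5, 56.8]
tool_rot: [-180.0, 0.1, 176.4]
force: [-1.3, -3.0, 4.9]
opening: 13.2
```

Call:
arm_command:
  motion:
    - {"tx": 0, "ty": 0, "tz": 0, "ax": 0, "ay": 0, "az": 0.12, "fingers": -1}
    - {"tx": 0, "ty": 0, "tz": 0, "ax": 0, "ay": 0, "az": 0.12, "fingers": -1}
    - {"tx": 0, "ty": 0, "tz": 0, "ax": 0, "ay": 0, "az": 0.12, "fingers": -1}
    - {"tx": 0, "ty": 0, "tz": 0, "ax": 0, "ay": 0, "az": 0.12, "fingers": -1}

```text
t: 4.25
ee_pos: [539.0, 56.4, 56.8]
tool_rot: [180.0, 0.1, 148.7]
force: [-1.5, -3.5, 5.7]
opening: 12.9
```

Run:
```python
from h import *
s=ctrl.sense();print(s['t'],s['ee_pos'],s['tool_rot'],s['force'],s['moment'],s['q'][6],s['opening'])
```

```text
4.25 [538.99414176  56.44872946  56.82224759] [1.79957459e+02 1.31778256e-01 1.48708110e+02] [-1.47915458 -3.53721666  5.72331739] [-0.84866433  0.25569122  0.28312256] 60.260546405311416 12.863124105778486
```

Call:
arm_command:
  motion:
    - {"tx": 0, "ty": 0, "tz": 0, "ax": 0, "ay": 0, "az": 0.12, "fingers": -1}
    - {"tx": 0, "ty": 0, "tz": 0, "ax": 0, "ay": 0, "az": 0.12, "fingers": -1}
    - {"tx": 0, "ty": 0, "tz": 0, "ax": 0, "ay": 0, "az": 0.12, "fingers": -1}
    - {"tx": 0, "ty": 0, "tz": 0, "ax": 0, "ay": 0, "az": 0.12, "fingers": -1}
    - {"tx": 0, "ty": 0, "tz": 0, "ax": 0, "ay": 0, "az": 0.12, "fingers": -1}
    - {"tx": 0, "ty": 0, "tz": 0, "ax": 0, "ay": 0, "az": 0.12, "fingers": -1}
    - {"tx": 0, "ty": 0, "tz": 0, "ax": 0, "ay": 0, "az": 0, "fingers": -1}

```text
t: 5.12
ee_pos: [539.0, 56.4, 56.8]
tool_rot: [179.9, 0.1, 107.6]
force: [-1.3, -4.2, 6.9]
opening: 12.7
```

Run:
```python
from h import *
s=ctrl.sense();print(s['t'],s['ee_pos'],s['tool_rot'],s['force'],s['moment'],s['q'][6],s['opening'])
```

```text
5.125 [539.01941242  56.35514896  56.82142847] [1.79878108e+02 7.83565099e-02 1.07564304e+02] [-1.31829431 -4.20197075  6.85056307] [-0.96179729  0.27019845 -0.06641845] 28.144779140698564 12.729965725408016
```

Call:
arm_command:
  motion:
    - {"tx": 0, "ty": 0, "tz": 0, "ax": 0, "ay": 0, "az": 0.06, "fingers": -1}
    - {"tx": 0, "ty": 0, "tz": 0, "ax": 0, "ay": 0, "az": 0.06, "fingers": -1}

```text
t: 5.38
ee_pos: [539.0, 56.3, 56.8]
tool_rot: [179.9, 0.1, 100.7]
force: [-1.7, -4.1, 8.1]
opening: 13.1
```

Run:
```python
from h import *
s=ctrl.sense();print(s['t'],s['tool_rot'],s['force'],s['moment'],s['q'][6],s['opening'])
```

```text
5.375 [1.79871325e+02 5.71940491e-02 1.00723603e+02] [-1.7355805  -4.06055582  8.08962967] [-0.93585609  0.22438786  0.39854723] 22.829531428382786 13.125635965878296
```

Call:
arm_command:
  motion:
    - {"tx": 0, "ty": 0, "tz": 0, "ax": 0, "ay": 0, "az": 0, "fingers": 0.3}
    - {"tx": 0, "ty": 0, "tz": 0, "ax": 0, "ay": 0, "az": 0, "fingers": 0.3}
    - {"tx": 0, "ty": 0, "tz": 0, "ax": 0, "ay": 0, "az": 0, "fingers": 0.3}
    - {"tx": 0, "ty": 0, "tz": -0.03, "ax": 0, "ay": 0, "az": 0, "fingers": 0.3}
    - {"tx": 0, "ty": 0, "tz": -0.048, "ax": 0, "ay": 0, "az": 0, "fingers": 0.6}
    - {"tx": 0, "ty": 0, "tz": -0.048, "ax": 0, "ay": 0, "az": 0, "fingers": 1}
    - {"tx": 0, "ty": 0, "tz": -0.048, "ax": 0, "ay": 0, "az": 0, "fingers": 1}
    - {"tx": -0.03125, "ty": 0.0094, "tz": 0, "ax": 0, "ay": 0, "az": 0, "fingers": 1}
    - {"tx": -0.03125, "ty": 0.0094, "tz": 0, "ax": 0, "ay": 0, "az": 0, "fingers": 1}
    - {"tx": -0.03125, "ty": 0.0094, "tz": 0, "ax": 0, "ay": 0, "az": 0, "fingers": 1}
    - {"tx": -0.03125, "ty": 0.0094, "tz": 0, "ax": 0, "ay": 0, "az": 0, "fingers": 1}
    - {"tx": 0, "ty": 0, "tz": 0, "ax": 0, "ay": 0, "az": 0, "fingers": 1}
    - {"tx": 0, "ty": 0, "tz": 0, "ax": 0, "ay": 0, "az": 0, "fingers": 1}

```text
t: 7.0
ee_pos: [598.1, -57.3, 229.0]
tool_rot: [-180.0, -0.0, 100.9]
force: [-0.5, 0.4, 0.1]
opening: 85.6
```

Run:
```python
from h import *
s=ctrl.sense();print(s['t'],s['ee_pos'],s['tool_rot'],s['force'],s['q'])
c=grab('wrist','w3.png');uv,Q=cloud(c,100,460,60,330)
m=(Q[:,2]>122)&(Q[:,2]<134)&(np.hypot(Q[:,0]-598,Q[:,1]+58)<45);P=Q[m][:,:2].astype(np.float32)
print('cap',m.sum(),cv2.minEnclosingCircle(P),np.median(Q[m][:,2]),cv2.fitEllipse(cv2.convexHull(P)))
m=(Q[:,2]>74)&(Q[:,2]<88)&(np.hypot(Q[:,0]-538,Q[:,1]-57)<32);P=Q[m][:,:2].astype(np.float32)
if m.sum()>20: print('bar',m.sum(),cv2.minAreaRect(P))
```

```text
7.0 [598.08661459 -57.26037281 228.96665877] [-1.79962157e+02 -4.58325659e-02  1.00857288e+02] [-0.47744594  0.43486159  0.05822291] [-31.51072778  24.64373948  41.68544176 101.85753038 -18.59402612
  60.61438716  27.72157529]
cap 3657 ((598.9898071289062, -57.69430160522461), 29.46610450744629) 128.3528892171232 ((599.0244750976562, -57.64302062988281), (57.86298370361328, 58.090675354003906), 59.22261428833008)
bar 448 ((540.7337646484375, 44.52214050292969), (14.367533683776855, 23.003551483154297), 11.392696380615234)
```

View pics/w3.png

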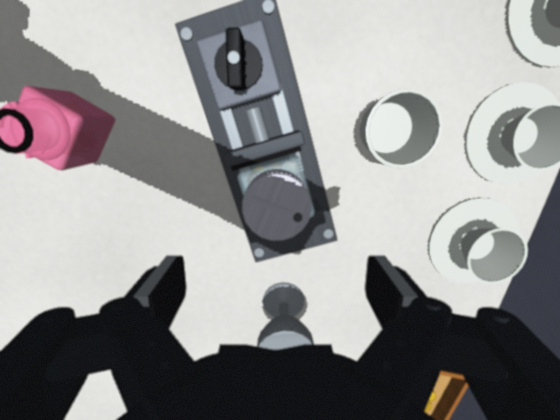

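The jaw is now against the jar and the knob bar has turned to (235,57) in this view. The cap is at (278,205) with its mark at (297,216). The cap's centre is (599,-57.6) and its radius fits. Now descend and grip.

Call:
arm_command:
  motion:
    - {"tx": -0.0006, "ty": 0.0008, "tz": 0.045, "ax": 0, "ay": 0, "az": 0, "fingers": 1}
    - {"tx": 0, "ty": 0, "tz": 0.045, "ax": 0, "ay": 0, "az": 0, "fingers": 1}
    - {"tx": 0, "ty": 0, "tz": 0.03, "ax": 0, "ay": 0, "az": 0, "fingers": 1}
    - {"tx": 0, "ty": 0, "tz": 0.018, "ax": 0, "ay": 0, "az": 0, "fingers": 1}
    - {"tx": 0, "ty": 0, "tz": 0, "ax": 0, "ay": 0, "az": 0, "fingers": 1}
    - {"tx": 0, "ty": 0, "tz": 0, "ax": 0, "ay": 0, "az": 0, "fingers": 0.45}
    - {"tx": 0, "ty": 0, "tz": 0, "ax": 0, "ay": 0, "az": 0, "fingers": 0.45}
  newtons: 30

```text
t: 7.92
ee_pos: [600.2, -58.5, 92.6]
tool_rot: [179.9, 0.0, 100.8]
force: [-0.6, 0.2, 0.0]
opening: 62.1
```

Run:
```python
from h import *
s=ctrl.sense();print(s['t'],s['ee_pos'],s['tool_rot'],s['force'],s['moment'],s['opening'])
c=grab('wrist','w4.png')
```

```text
7.925 [600.23014168 -58.46326087  92.60508956] [1.79870241e+02 1.03856149e-02 1.00831894e+02] [-0.64693592  0.21159281  0.01643783] [0.01475693 0.03830286 0.03297936] 62.073256506000824
```

View pics/w4.png

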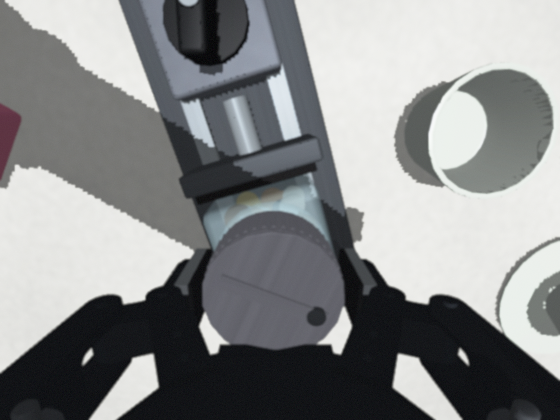

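The open fingers straddle the cap (centre about (275,285)), which leaves a small centring trim before closing.

Call:
arm_command:
  motion:
    - {"tx": 0.0006, "ty": -0.001, "tz": 0.003, "ax": 0, "ay": 0, "az": 0, "fingers": 0.45}
    - {"tx": 0, "ty": 0, "tz": 0, "ax": 0, "ay": 0, "az": 0, "fingers": -1}
    - {"tx": 0, "ty": 0, "tz": 0, "ax": 0, "ay": 0, "az": 0, "fingers": -1}
    - {"tx": 0, "ty": 0, "tz": 0, "ax": 0, "ay": 0, "az": 0, "fingers": -1}
    - {"tx": 0, "ty": 0, "tz": 0, "ax": 0, "ay": 0, "az": 0, "fingers": -1}
  newtons: 80

```text
t: 8.6
ee_pos: [599.2, -57.9, 88.8]
tool_rot: [179.9, 0.0, 100.8]
force: [3.2, 1.7, 4.3]
opening: 57.4
```

```bash
cat > st.py <<'E'
from h import *
s=ctrl.sense();print(s['t'],s['ee_pos'].round(2),s['tool_rot'].round(2),'F',s['force'].round(1),'M',s['moment'].round(2),'q7',s['q'][6].round(1),s['opening'].round(2))
E
python3 st.py
```

```text
Traceback (most recent call last):
  File "st.py", line 2, in <module>
    s=ctrl.sense();print(s['t'],s['ee_pos'].round(2),s['tool_rot'].round(2),'F',s['force'].round(1),'M',s['moment'].round(2),'q7',s['q'][6].round(1),s['opening'].round(2))
                                                                                                                                                     ^^^^^^^^^^^^^^^^^^
AttributeError: 'float' object has no attribute 'round'
```

```bash
sed -i "s/s\['opening'\].round(2)/round(float(s['opening']),2)/" st.py
cat >> st.py <<'E'
def mark():
    c=grab('wrist');o=project(c,[s['ee_pos'][0],s['ee_pos'][1],127])[0]
    px=c['pixels'].astype(np.float32).mean(2);uv=np.array([[u,v] for v in range(215,345) for u in range(195,355)])
    P=onplane(c,uv,125);d=P[:,:2]-s['ee_pos'][:2];r=np.hypot(*d.T)
    k=(r<27.5)&(r>18);g=px[uv[:,1],uv[:,0]]
    for lim in (np.median(g[k])*.62,):
        m=k&(g<lim);q=d[m];print('dark',m.sum(),'lim',lim,'med',np.median(q,0).round(1),'ang',np.degrees(np.arctan2(*np.median(q,0)[::-1])).round(1),'std',q.std(0).round(1))
mark()
E
python3 st.py
```

```text
8.6 [599.22 -57.86  88.81] [1.7989e+02 1.0000e-02 1.0084e+02] F [3.2 1.7 4.3] M [ 0.32 -0.89 -0.02] q7 34.3 57.37
dark 276 lim 64.27333 med [19.8 -7.5] ang -20.8 std [5.4 3.9]
```

Call:
arm_command:
  motion:
    - {"tx": 0, "ty": 0, "tz": 0, "ax": 0, "ay": 0, "az": -0.1, "fingers": -1}
    - {"tx": 0, "ty": 0, "tz": 0, "ax": 0, "ay": 0, "az": -0.1, "fingers": -1}
    - {"tx": 0, "ty": 0, "tz": 0, "ax": 0, "ay": 0, "az": -0.1, "fingers": -1}
    - {"tx": 0, "ty": 0, "tz": 0, "ax": 0, "ay": 0, "az": -0.1, "fingers": -1}

```text
t: 9.15
ee_pos: [598.4, -58.6, 89.1]
tool_rot: [180.0, 0.0, 123.8]
force: [1.1, 1.0, 10.2]
opening: 57.7
```

```bash
python3 st.py
```

```text
9.15 [598.43 -58.6   89.07] [1.7996e+02 1.0000e-02 1.2383e+02] F [ 1.1  1.  10.2] M [ 0.06 -0.09 -0.51] q7 52.9 57.69
dark 290 lim 64.68667 med [21.5  1.1] ang 2.9 std [4.2 5.1]
```

Call:
arm_command:
  motion:
    - {"tx": 0, "ty": 0, "tz": 0, "ax": 0, "ay": 0, "az": -0.1, "fingers": -1}
    - {"tx": 0, "ty": 0, "tz": 0, "ax": 0, "ay": 0, "az": -0.1, "fingers": -1}
    - {"tx": 0, "ty": 0, "tz": 0, "ax": 0, "ay": 0, "az": -0.1, "fingers": -1}
    - {"tx": 0, "ty": 0, "tz": 0, "ax": 0, "ay": 0, "az": -0.1, "fingers": -1}

```text
t: 9.7
ee_pos: [598.6, -59.2, 89.3]
tool_rot: [180.0, 0.1, 146.7]
force: [0.9, -1.3, 9.7]
opening: 57.3
```

```bash
python3 st.py
```

```text
9.7 [598.55 -59.2   89.3 ] [1.7999e+02 7.0000e-02 1.4674e+02] F [ 0.9 -1.3  9.7] M [-0.2  -0.1  -0.45] q7 71.6 57.29
dark 292 lim 64.89333 med [19.8  9.7] ang 26.0 std [2.9 5.8]
```

Call:
arm_command:
  motion:
    - {"tx": 0, "ty": 0, "tz": 0, "ax": 0, "ay": 0, "az": -0.1, "fingers": -1}
    - {"tx": 0, "ty": 0, "tz": 0, "ax": 0, "ay": 0, "az": -0.1, "fingers": -1}

```text
t: 10.0
ee_pos: [598.7, -59.3, 89.4]
tool_rot: [-180.0, 0.1, 158.2]
force: [0.4, -0.9, 13.0]
opening: 57.2
```

```bash
python3 st.py
```

```text
10.0 [598.71 -59.28  89.45] [-1.7999e+02  9.0000e-02  1.5821e+02] F [ 0.4 -0.9 13. ] M [-0.31  0.02 -0.32] q7 81.0 57.25
dark 288 lim 65.1 med [17.8 13.6] ang 37.3 std [2.5 5.6]
```

Call:
arm_command:
  motion:
    - {"tx": 0, "ty": 0, "tz": 0, "ax": 0, "ay": 0, "az": -0.1, "fingers": -1}
    - {"tx": 0, "ty": 0, "tz": 0, "ax": 0, "ay": 0, "az": -0.08, "fingers": -1}
    - {"tx": 0, "ty": 0, "tz": 0, "ax": 0, "ay": 0, "az": 0, "fingers": -1}

```text
t: 10.42
ee_pos: [599.0, -59.3, 89.9]
tool_rot: [-180.0, 0.1, 168.5]
force: [-0.8, -0.7, 15.0]
opening: 57.1
```

```bash
python3 st.py
python3 - <<'E'
from h import *
c=grab('wrist');cv2.imwrite('pics/w5.png',cv2.resize(c['pixels'][150:360,150:410,::-1],None,fx=2.5,fy=2.5))
p=ctrl.sense()['ee_pos']
print((project(c,[[p[0],p[1],127],[625,-44,124]])-[150,150])*2.5)
E
```

```text
10.425 [599.03 -59.34  89.94] [-1.7998e+02  1.2000e-01  1.6846e+02] F [-0.8 -0.7 15. ] M [-0.09  0.05  0.15] q7 89.4 57.14
dark 284 lim 65.30667 med [15.7 16.7] ang 46.7 std [2.6 4.8]
[[307.89392575 381.05459357]
 [425.37303268 483.13456505]]
```

View pics/w5.png

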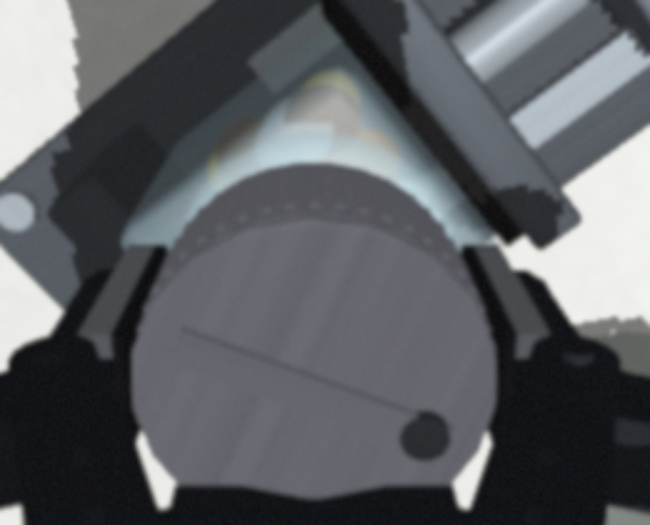

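The mark is at crop (425,437), and the moment has dropped to nothing with Fz at 15 N. I'll compute the mark's angle in the world.

Run:
```python
from h import *
c=grab('wrist');p=ctrl.sense()['ee_pos']
for z in (124,127):
    a=onplane(c,[425/2.5+150,437/2.5+150],z)[0]
    b=onplane(c,[180/2.5+150,328/2.5+150],z)[0]
    print(z,a,b,np.degrees(np.arctan2(a[1]-p[1],a[0]-p[0])),np.degrees(np.arctan2(a[1]-b[1],a[0]-b[0])))
```

```text
124 [615.65967445 -42.57908604 124.        ] [587.30746533 -77.8776732  124.        ] 45.230485099869455 51.22819069155688
127 [613.31064869 -42.6258787  127.        ] [585.73871465 -76.95302099 127.        ] 49.501156425008546 51.22819069155695
```

Call:
arm_command:
  motion:
    - {"tx": 0, "ty": 0, "tz": 0, "ax": 0, "ay": 0, "az": -0.06, "fingers": -1}
    - {"tx": 0, "ty": 0, "tz": 0, "ax": 0, "ay": 0, "az": -0.06, "fingers": -1}

```text
t: 10.82
ee_pos: [599.1, -59.2, 90.0]
tool_rot: [-180.0, 0.1, 175.4]
force: [0.0, -0.3, 14.6]
opening: 57.3
```

```bash
python3 st.py
```

```text
10.825 [599.15 -59.2   89.96] [-1.7997e+02  1.3000e-01  1.7536e+02] F [ 0.  -0.3 14.6] M [-0.04  0.07 -0.23] q7 95.1 57.32
dark 286 lim 65.51333 med [13.7 18.5] ang 53.4 std [2.8 5.4]
```

Call:
arm_command:
  motion:
    - {"tx": 0, "ty": 0, "tz": 0, "ax": 0, "ay": 0, "az": 0, "fingers": -1}
    - {"tx": 0, "ty": 0, "tz": -0.0015, "ax": 0, "ay": 0, "az": 0, "fingers": -1}
    - {"tx": 0, "ty": 0, "tz": -0.0015, "ax": 0, "ay": 0, "az": 0, "fingers": -1}

```text
t: 11.25
ee_pos: [597.6, -58.7, 91.1]
tool_rot: [-180.0, -0.1, 175.3]
force: [0.5, -0.4, -0.7]
opening: 57.2
```

```bash
python3 st.py
```

```text
11.25 [597.6  -58.72  91.09] [-1.7996e+02 -6.0000e-02  1.7529e+02] F [ 0.5 -0.4 -0.7] M [-0.01 -0.13  0.05] q7 94.9 57.23
dark 276 lim 65.51333 med [14.6 18.6] ang 51.9 std [2.6 2.9]
```

Call:
arm_command:
  motion:
    - {"tx": 0, "ty": 0, "tz": -0.002, "ax": 0, "ay": 0, "az": 0, "fingers": -1}
    - {"tx": 0, "ty": 0, "tz": -0.002, "ax": 0, "ay": 0, "az": 0, "fingers": -1}
    - {"tx": 0, "ty": 0, "tz": -0.002, "ax": 0, "ay": 0, "az": 0, "fingers": -1}

```text
t: 11.68
ee_pos: [597.4, -57.9, 96.9]
tool_rot: [-180.0, -0.1, 175.3]
force: [-0.7, -0.1, -1.1]
opening: 57.6
```

```bash
python3 st.py
```

```text
11.675 [597.45 -57.91  96.89] [-1.8000e+02 -1.0000e-01  1.7532e+02] F [-0.7 -0.1 -1.1] M [-0.05  0.02  0.03] q7 94.8 57.64
dark 154 lim 65.30667 med [17.5 18.2] ang 46.2 std [2.  1.8]
```

Only the cap's own weight is on the tool. Lift the rest.

Call:
arm_command:
  motion:
    - {"tx": 0, "ty": 0, "tz": -0.003, "ax": 0, "ay": 0, "az": 0, "fingers": -1}
    - {"tx": 0, "ty": 0, "tz": -0.003, "ax": 0, "ay": 0, "az": 0, "fingers": -1}
    - {"tx": 0, "ty": 0, "tz": -0.003, "ax": 0, "ay": 0, "az": 0, "fingers": -1}
    - {"tx": 0, "ty": 0, "tz": -0.003, "ax": 0, "ay": 0, "az": 0, "fingers": -1}
    - {"tx": 0, "ty": 0, "tz": -0.004, "ax": 0, "ay": 0, "az": 0, "fingers": -1}
    - {"tx": 0, "ty": 0, "tz": -0.004, "ax": 0, "ay": 0, "az": 0, "fingers": -1}
    - {"tx": 0, "ty": 0, "tz": -0.004, "ax": 0, "ay": 0, "az": 0, "fingers": -1}
    - {"tx": 0, "ty": 0, "tz": -0.004, "ax": 0, "ay": 0, "az": 0, "fingers": -1}
    - {"tx": 0, "ty": 0, "tz": -0.004, "ax": 0, "ay": 0, "az": 0, "fingers": -1}
    - {"tx": 0, "ty": 0, "tz": 0, "ax": 0, "ay": 0, "az": 0, "fingers": -1}
    - {"tx": 0, "ty": 0, "tz": 0, "ax": 0, "ay": 0, "az": 0, "fingers": -1}

```text
t: 13.1
ee_pos: [598.1, -58.0, 129.2]
tool_rot: [180.0, -0.0, 175.3]
force: [-0.1, 0.0, -1.4]
opening: 57.2
```

```bash
python3 st.py
python3 - <<'E'
from h import *
c=grab('scene');u,v=project(c,[598,-58,110])[0].astype(int)
cv2.imwrite('pics/s2.png',cv2.resize(c['pixels'][v-80:v+60,u-90:u+90,::-1],None,fx=4,fy=4,interpolation=cv2.INTER_CUBIC))
print(([u,v]),(project(c,[[598,-58,120],[598,-58,127],[598,-58,137]])-[u-90,v-80])*4)
w=grab('wrist');uv,Q=cloud(w,200,350,200,335);m=(Q[:,2]>140)&(Q[:,2]<185)&(np.hypot(Q[:,0]-598,Q[:,1]+58)<32)
print('cap top z',np.percentile(Q[m][:,2],[10,50,90]),m.sum())
A=np.c_[Q[m][:,:2]-[598,-58],np.ones(m.sum())];mm=abs(Q[m][:,2]-np.median(Q[m][:,2]))<3
print('tilt',np.degrees(np.linalg.lstsq(A[mm],Q[m][mm,2],rcond=None)[0][:2]))
E
```

```text
13.1 [598.14 -58.02 129.2 ] [ 1.8000e+02 -1.0000e-02  1.7532e+02] F [-0.1  0.  -1.4] M [ 0.   -0.01 -0.03] q7 94.0 57.2
dark 0 lim 64.68667 med [nan nan] ang nan std [nan nan]
[np.int64(223), np.int64(231)] [[358.93712275 309.51530255]
 [357.98141059 299.47192066]
 [356.60014286 284.96788276]]
cap top z [157.63007361 168.39057092 169.63346693] 15026
tilt [ 0.89427912 -0.07051236]
  return _methods._mean(a, axis=axis, dtype=dtype,
  ret = um.true_divide(
  ret = _var(a, axis=axis, dtype=dtype, out=out, ddof=ddof,
  arrmean = um.true_divide(arrmean, div, out=arrmean,
  ret = um.true_divide(
```

View pics/s2.png

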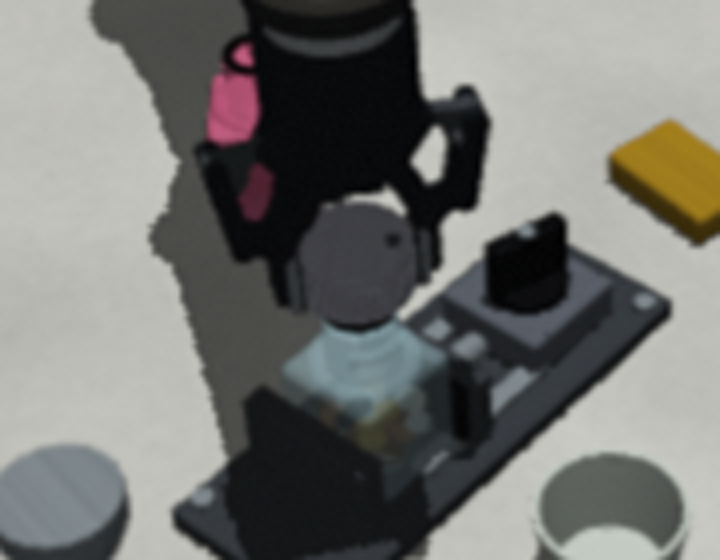

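The scene crop shows the cap held level at (358,265) above the neck and the jar upright between the jaws on the plate. I'll lower it 4 mm so it sits "just above" (about 8 mm over the seal), then hand in.

Call:
arm_command:
  motion:
    - {"tx": 0, "ty": 0, "tz": 0.002, "ax": 0, "ay": 0, "az": 0, "fingers": -1}
    - {"tx": 0, "ty": 0, "tz": 0.002, "ax": 0, "ay": 0, "az": 0, "fingers": -1}
    - {"tx": 0, "ty": 0, "tz": 0, "ax": 0, "ay": 0, "az": 0, "fingers": -1}
    - {"tx": 0, "ty": 0, "tz": 0, "ax": 0, "ay": 0, "az": 0, "fingers": -1}

```text
t: 13.75
ee_pos: [598.3, -58.1, 125.3]
tool_rot: [180.0, -0.0, 175.3]
force: [-0.4, -0.9, -1.2]
opening: 57.5
```

```bash
python3 st.py 2>/dev/null; python3 -c "
from station import ctrl
print(ctrl.job_done())"
```

```text
13.75 [598.26 -58.07 125.27] [180.    -0.   175.31] F [-0.4 -0.9 -1.2] M [0.01 0.02 0.03] q7 94.1 57.5
dark 0 lim 64.27333 med [nan nan] ang nan std [nan nan]
the job is handed in; nothing more can be done
None
```

The job is handed in at about 14 s of the 48 s allowed. The jar is clamped, and its cap is held level above the open mouth.

- **Clamp:** I turned the knob clockwise by 1.32 rad, to an estimated 1.86. Even from the lowest possible starting angle that is at least 1.7, so the grip is firm.
- **Cap:** I unscrewed it anticlockwise by 1.30 rad without slipping. The thread had let go at roughly 1.2 rad, when the turning moment vanished and the seal pushed up with about 15 N. I then turned a further 0.12 rad to be sure, which is still well short of 1.8.
- **Lift:** I lifted the cap straight up, then lowered it 4 mm. Its lower edge is about 135 mm above the table, roughly 8 mm clear of the seal.
- **Last checks:** The tool force was about 1.2 N, which is the cap's weight alone, with no moment. The picture taken just before the final 4 mm lowering showed the jar upright between the jaws. The depth-fit tilt of the cap was under 1°.
- **What failed or disagreed:** My automatic reading of the cap mark's angle was inconsistent and found nothing after the lift. I relied on the turned angle and the forces instead. The first move call was refused because of missing keys, and nothing moved.

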